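# Set the cutting gauge three clicks out and bring the extension tube up to its stop

## Task

Get the cutting gauge ready to saw a one-and-a-half-inch club extension: with your fingertips, push the red lever until the stop sits in its third half-inch click out from the zero end, counting by feel and without overrunning it (it may have been left at zero or already one click out). Then push the dark tube along its V-rail, from its free end, until its other end rests against the stop and the stop is still in that click, and take your hand away. Nothing needs picking up: keep the tube down in the rail and leave the other things on the bench where they are.

Things in the scene. Friction and masses are not known exactly. Their poses are not given: they have to be found in the camera images.
- gauge: Grey cutting gauge fixed on the bench, board 116 mm (x) by 350 mm (y), 15 mm thick; origin under its centre at bench level, z up. Along its y lies an aluminium V-rail (y -170 to +75 mm, x = -22 mm, edges 27 mm high) with four dark saw-guide cheeks at y -14 to +14 mm (41 mm high). The black stop carriage (40 mm long) slides along a rail at x = +26 mm, centred at y = +40 mm when at zero
- stop (a joint): Travel of the stop carriage along the gauge's +y, in m: 0 at the zero end (hard end stop, by the saw guide), growing away from the saw guide. A sprung ball drops into a click every 12.7 mm: 0, 0.0127, 0.0254, 0.0381 (third), 0.0508 .. 0.0762 (far end). Leaving a click takes about 7 N (6 to 9), the force fades to nothing half-way, then the carriage jumps on into the next click by itself
- lever_mid (a point): Middle of the upright red lever on top of the stop carriage: a plate 26 mm wide (gauge x), 10 mm thick (gauge y), from 41 to 75 mm above the bench; this point is 60 mm above the bench, with the faces to push 5 mm to either side of it along the gauge's y
- stop_face (a point): Centre of the flat end (14 mm across) of the steel stop pin, which points to the gauge's -y along the V-rail, 30 mm above the bench; it moves with the stop; the tube's tip comes to rest here. Axes as the gauge's
- tube: Loose dark tube, 16 mm in diameter, 160 mm long, 80 g (some 60 to 110 g), with a yellow band near each end, lying in the V-rail; origin at its middle, on its axis, 30 mm above the bench; its y runs along the tube towards the stop
- tube_tip (a point): Centre of the tube's end that faces the stop, 30 mm above the bench
- tube_tail (a point): Centre of the tube's other end, the one to push, 30 mm above the bench (the tube's top is at 38 mm, the rail's edges beside it at 27 mm); sliding the tube takes 1 to 2 N
- glue_blue: Blue glue bottle, 27 mm across, 60 mm high, standing behind the gauge; origin under its base
- glue_white: White glue bottle, 27 mm across, 55 mm high, beside the blue one; origin under its base
- ferrule_pot: Clear round pot with copper rings, 48 mm across, 28 mm high, at the left near the bench's front edge; origin under its base
- vernier_caliper: Steel caliper, 205 mm long, lying along the front of the bench, 12 mm high; origin under its middle
- screwdriver: Screwdriver with a green handle, 188 mm long, lying at the front right, 26 mm high; origin under its middle

How it is judged:
By the outcome, as a careful person would: the job done as asked, in the order asked, and still so for the second after the job is handed in, with the robot touching nothing.
It also fails if it takes over 61 s, if anything falls off the work surface, if the arm or the gripper's body presses on something with over 40 N, if the wrist force passes 120 N, or if a joint passes its speed limit or range.

## Robot

A 6-joint arm with a two-finger parallel gripper is mounted at the origin on a cart in front of the work surface, level with it; the furniture and walls round the work are solid. World frame = base frame: x ahead of the robot, y to its left, z up, the work surface at z = 0. Lengths are in mm, angles in rad, forces in N, time in s.
With the tool pointing down it reaches from about 275 to 975 mm from the base axis. Payload 8.4 kg.
Tool frame: the origin (TCP) lies between the finger pads; the fingertips stand 25 mm ahead of it and the grasp point (between the pads) lies 6 mm ahead of it; x points along the fingers, y is the direction in which the jaws open and shut, and the axes are right-handed (so a half turn about x gives the same grasp; the last joint's range is limited). The gripper opens to 92 mm and grips with 3 to 60 N. Pads are 20 mm wide; open, the fingers measure 128 mm over their backs; the gripper's body (75 mm by 189 mm) begins 69 mm behind the grasp point.
Start: joints at [1.268, 0.353, 1.633, -0, 1.155, -0.002], TCP at [185.176, 596.94, 239.583] pointing down, gripper open.
Joint ranges: [-2.63, 2.63], [-0.92, 2.1], [0.06, 2.66], [-1.3, 4.44], [0, 2.69], [-3.02, 3.02]. Speed limits (rad/s): [2.22, 2.22, 2.79, 3.14, 3.14, 3.14].

## Interface

Orientations are given as [roll, pitch, yaw] about the fixed x, y, z axes, in that order (R = Rz(yaw) Ry(pitch) Rx(roll)).
In Python, from cell import env gives the robot as it stands. Calls block until the motion is done:
- env.reach(position, orientation): joint-space move of the TCP to a pose.
- env.move_l(position, ori=None, vel=150): straight line of the TCP; ori=None keeps the orientation; vel is the mean speed in mm/s.
- env.set_joints(angles): joint-space move.
- env.grip(opening): opening from 0.0 (shut) to 1.0 (fully open); the grip force is fixed at half the most; returns when the fingers have stopped.
- env.pause(seconds).
- env.ik(position, orientation): joint angles nearest the present ones, or None.
- env.capture(name): name is "scene" or "top" or "wrist"; returns (picture, depth): 400x640x3 uint8, red, green, blue; 400x640 float32, mm along the optical axis (not along the pixel's ray), 0 where there is no reading.
- env.calibration(name): a dict with "fx", "fy", "cx", "cy" (pixels), "cam_to_world" (4x4, takes a point from camera to world coordinates); the wrist camera has in their place "tool_from_camera" (4x4, takes a point from camera to tool coordinates, whose origin is the TCP and whose axes are the tool frame's). Camera axes: x right, y down, z forward; pixel columns grow to the right and rows downward; lengths in mm; the calibration is good to about 2 mm. A picture is of the moment at which its call begins: read the wrist's pose just before it. calibration takes no time and is no camera call.
A pose or a line that the arm cannot do raises env.Unreachable and nothing moves.
- env.job_done(): hands the job in, once; it reports no verdict.
Trained networks look in the newest picture that a camera, given by its name, has taken for a name from the list of things; names that differ only in an ending like _2 or _b are one class to them, and where a whole thing is asked for, a point or a joint stands for the part that bears it (a point fixed in the world has none). Each returns a list of dicts, best first, with "score" (0 to 1); they miss things now and then, are a little off and sometimes report something else, mostly with a low value. They report only what shows in the picture. A call takes as long as a camera call.
- env.trace(camera, query): "region" (400x640 bool, what is visible of it) and "bbox" ([left, top, right, bottom] in pixels, round what is visible of it).
Readings, each from a call of its own:
- env.get_t(): time.
- env.get_qpos(): joint angles.
- env.get_qvel(): joint speeds.
- env.get_joint_efforts(): joint torques, N m.
- env.get_position(): TCP position.
- env.get_orientation(): TCP orientation.
- env.get_ft_force(): force on the tool from outside, world axes, zero at the start.
- env.get_wrist_torque(): the same for the moment, N m.
- env.get_opening(): opening from 0.0 (shut) to 1.0 (fully open).
Only numpy, scipy, OpenCV 4.12 (cv2) and the standard library are available. Lean on these libraries where they do the work, as an engineer would, in place of code of your own. Each camera call takes 0.05 s, during which the arm holds its last target. There are 200 camera calls.

## Working session

There is one attempt and no reset: what is moved stays moved. The work goes in short steps, each a Python script; the robot and the scene stay as the last script left them, time stands still between calls to the robot, and variables do not carry over. Pictures are saved under pics/ and viewed, about 8 in all and at most 12, crops included, and the job is handed in when it is done.

```bash
ls; mkdir -p pics
python3 - <<'E'
from cell import env
import cv2,numpy as np
for c in ("scene","top"):
    p,d=env.capture(c); cv2.imwrite(f"pics/{c}1.png",p[:,:,::-1]); np.save(f"pics/{c}1.npy",d)
    k=env.calibration(c); T=np.array(k["cam_to_world"]); print(c,np.round(T,3).tolist(),k["fx"])
    for q in ("gauge","tube","stop","lever_mid","tube_tail","tube_tip","stop_face"):
        for r in env.trace(c,q)[:1]:
            m=r["region"]&(d>0); v,u=np.nonzero(m); z=d[m]
            P=np.c_[(u-k["cx"])/k["fx"]*z,(v-k["cy"])/k["fy"]*z,z]@T[:3,:3].T+T[:3,3]
            print(q,round(r["score"],2),r["bbox"],m.sum(),np.round(np.percentile(P,[2,50,98],axis=0)).tolist() if len(P) else None)
print(env.get_t(),env.get_orientation(),env.get_ft_force())
E
```

```text
pics
scene [[-0.868, -0.191, 0.458, 50.102], [-0.496, 0.371, -0.785, 1050.848], [-0.02, -0.909, -0.417, 511.848], [0.0, 0.0, 0.0, 1.0]] 447.07593617753145
gauge 0.69 [245.6, 194.8, 352.8, 263.0] 3621 [[480.0, 102.0, 3.0], [538.0, 307.0, 16.0], [593.0, 426.0, 63.0]]
tube 0.7 [323.0, 191.0, 346.5, 214.8] 191 [[509.0, 112.0, 26.0], [514.0, 178.0, 35.0], [523.0, 227.0, 39.0]]
stop 0.94 [278.7, 205.4, 318.6, 232.8] 550 [[507.0, 260.0, 21.0], [553.0, 299.0, 40.0], [592.0, 314.0, 74.0]]
lever_mid 0.76 [280.4, 203.5, 323.6, 232.6] 510 [[507.0, 262.0, 23.0], [551.0, 300.0, 40.0], [587.0, 314.0, 73.0]]
tube_tail 0.52 [323.0, 199.6, 348.2, 216.3] 144 [[508.0, 120.0, 28.0], [513.0, 186.0, 36.0], [521.0, 226.0, 39.0]]
tube_tip 0.59 [320.3, 195.8, 349.3, 215.5] 209 [[507.0, 111.0, 15.0], [513.0, 174.0, 35.0], [545.0, 226.0, 39.0]]
stop_face 0.59 [277.2, 205.8, 318.1, 232.0] 524 [[507.0, 265.0, 23.0], [552.0, 300.0, 40.0], [586.0, 314.0, 73.0]]
top [[-0.137, -0.968, 0.21, 344.65], [-0.991, 0.134, -0.028, 238.302], [-0.001, -0.212, -0.977, 1004.715], [0.0, 0.0, 0.0, 1.0]] 379.28405241542487
gauge 0.7 [344.9, 251.8, 410.8, 270.6] 354 [[351.0, -2.0, 11.0], [365.0, 125.0, 22.0], [375.0, 170.0, 28.0]]
tube 0.8 [312.8, 196.7, 374.7, 212.5] 373 [[509.0, 71.0, 27.0], [517.0, 150.0, 36.0], [526.0, 221.0, 40.0]]
stop 0.74 [277.4, 184.2, 305.2, 222.7] 410 [[507.0, 258.0, 22.0], [552.0, 291.0, 41.0], [590.0, 311.0, 76.0]]
lever_mid 0.69 [315.7, 201.6, 373.1, 210.6] 284 [[510.0, 74.0, 31.0], [516.0, 153.0, 37.0], [523.0, 221.0, 40.0]]
tube_tail 0.75 [313.8, 201.4, 372.8, 207.8] 372 [[510.0, 72.0, 27.0], [516.0, 150.0, 36.0], [526.0, 220.0, 40.0]]
tube_tip 0.57 [311.5, 196.5, 373.3, 213.3] 365 [[510.0, 71.0, 30.0], [516.0, 145.0, 36.0], [525.0, 222.0, 40.0]]
stop_face 0.65 [279.1, 183.4, 302.7, 218.4] 396 [[508.0, 258.0, 25.0], [551.0, 291.0, 41.0], [590.0, 311.0, 76.0]]
0.8 [0.99964257 1.57074877 0.69885155] [0.57047938 0.44068084 0.05050295]
```

Run:
```python
import cv2
a=cv2.imread("pics/top1.png")[150:280,220:440]; cv2.imwrite("pics/t1c.png",cv2.resize(a,None,fx=3.6,fy=3.6,interpolation=2))
a=cv2.imread("pics/scene1.png"); cv2.imwrite("pics/s1c.png",a)
```

```text
(no output)
```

View pics/t1c.png

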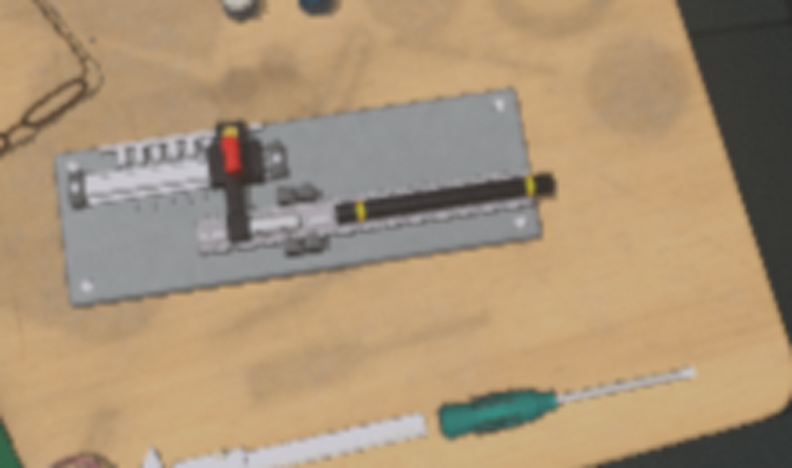

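View pics/s1c.png

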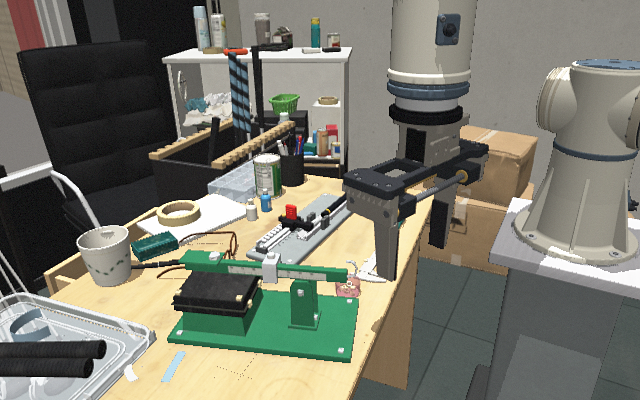

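```bash
cat > h.py <<'E'
from cell import env
import cv2,numpy as np
from scipy.spatial.transform import Rotation as R
def pose():
    T=np.eye(4);T[:3,:3]=R.from_euler('xyz',env.get_orientation()).as_matrix();T[:3,3]=env.get_position();return T
def cam(name,T=None):
    k=env.calibration(name)
    return k,(np.array(k["cam_to_world"]) if T is None else T@np.array(k["tool_from_camera"]))
def onplane(k,C,uv,z):
    uv=np.atleast_2d(uv).astype(float); r=np.c_[(uv[:,0]-k["cx"])/k["fx"],(uv[:,1]-k["cy"])/k["fy"],np.ones(len(uv))]@C[:3,:3].T
    return C[:3,3]+r*((z-C[2,3])/r[:,2])[:,None]
E
python3 - <<'E'
from h import *
k,C=cam("top")
c=np.array([(57,155),(515,88),(540,237),(73,305)])/3.6+[220,150]
P=onplane(k,C,c,15);print(np.round(P,1).tolist(),P.mean(0)); 
print([np.linalg.norm(P[i]-P[i-1]) for i in range(4)])
print(np.degrees(np.arctan2(*(P[0]-P[1])[[1,0]])),np.degrees(np.arctan2(*(P[3]-P[2])[[1,0]])))
for n,uv,z in(("lever top",(230,131),75),("tip",(337,213),30),("tail",(555,184),30)):print(n,onplane(k,C,np.array(uv)/3.6+[220,150],z))
print(np.round(env.calibration("wrist")["tool_from_camera"],3).tolist(),env.calibration("wrist")["fx"])
print(pose())
E
```

```text
[[592.4, 424.1, 15.0], [596.5, 78.9, 15.0], [482.3, 79.2, 15.0], [479.7, 423.0, 15.0]] [537.73275029 251.29263371  15.        ]
[np.float64(112.69009554979196), np.float64(345.2573486467122), np.float64(114.11354790942123), np.float64(343.7971738565231)]
90.6720441243443 90.43665979736376
lever top [[577.87955235 291.28697785  75.        ]]
tip [[517.82976156 224.32633994  30.        ]]
tail [[517.23384222  64.26609123  30.        ]]
[[-0.0, -0.295, 0.956, -145.314], [1.0, 0.001, 0.0, 0.108], [-0.001, 0.956, 0.295, -84.461], [0.0, 0.0, 0.0, 1.0]] 332.9067661629938
[[ 3.64070272e-05  2.96275804e-01  9.55102427e-01  1.85173769e+02]
 [ 3.05938102e-05  9.55102427e-01 -2.96275805e-01  5.96944649e+02]
 [-9.99999999e-01  4.00067437e-05  2.57082343e-05  2.39610562e+02]
 [ 0.00000000e+00  0.00000000e+00  0.00000000e+00  1.00000000e+00]]
```

```bash
cat >> h.py <<'E'
def ori(s,yaw=0.0):
    M=R.from_euler('z',yaw).as_matrix()@np.array([[0,s,0],[0,0,-s],[-1,0,0]],float)
    # columns: x down, y=(s,0,0), z=(0,-s,0)
    return R.from_matrix(M).as_euler('xyz')
E
python3 - <<'E'
from h import *
for s in(1,-1):
    print(s,[np.round(env.ik(p,ori(s)),2).tolist() if env.ik(p,ori(s)) is not None else None for p in([560,280,160],[515,50,56])])
q=[(s,env.ik([560,280,160],ori(s))) for s in(-1,1)]
s,_=min((x for x in q if x[1] is not None),key=lambda x:abs(x[1][5]))
env.grip(0.0); env.reach([560,280,160],ori(s)); T=pose(); print(s,env.get_t(),T.round(3).tolist(),env.get_ft_force())
np.save("pics/T.npy",T)
p,d=env.capture("wrist"); np.save("pics/w1.npy",d); cv2.imwrite("pics/w1.png",p[:,:,::-1])
for q in ("stop","lever_mid","stop_face","tube_tip","tube"):
    for r in env.trace("wrist",q)[:1]: print(q,r["score"],r["bbox"])
E
```

```text
1 [[0.46, 0.44, 1.7, -0.0, 1.0, 0.46], [0.09, 0.45, 2.0, -0.0, 0.7, 0.09]]
-1 [[0.46, 0.44, 1.7, -0.0, 1.0, -2.68], None]
1 3.9583 [[0.0, 1.0, 0.002, 559.662], [0.0, 0.002, -1.0, 280.973], [-1.0, 0.0, -0.0, 160.224], [0.0, 0.0, 0.0, 1.0]] [ 0.30965425  0.31395221 -0.21806884]
stop 0.63 [259.0, 158.5, 369.4, 231.0]
lever_mid 0.81 [259.2, 160.0, 365.7, 231.1]
stop_face 0.72 [258.2, 159.3, 369.6, 230.5]
tube_tip 0.85 [270.6, 255.2, 286.4, 304.5]
tube 0.75 [266.8, 256.1, 285.0, 301.8]<sys>:0: UserWarning: Gimbal lock detected. Setting third angle to zero since it is not possible to uniquely determine all angles.
```

View pics/w1.png

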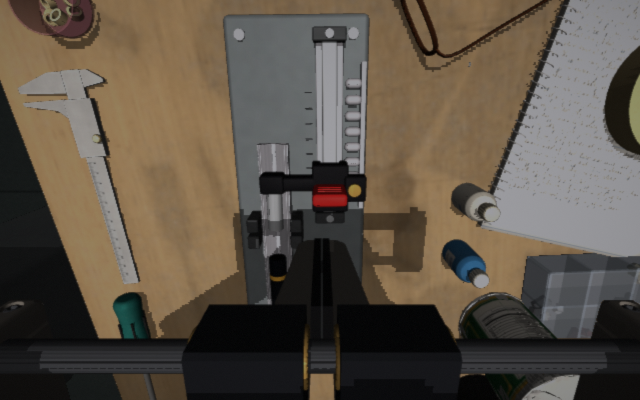

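Run:
```python
import cv2
a=cv2.imread("pics/w1.png")[140:260,230:390]; cv2.imwrite("pics/w1c.png",cv2.resize(a,None,fx=5,fy=5,interpolation=2))
```

```text
(no output)
```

View pics/w1c.png

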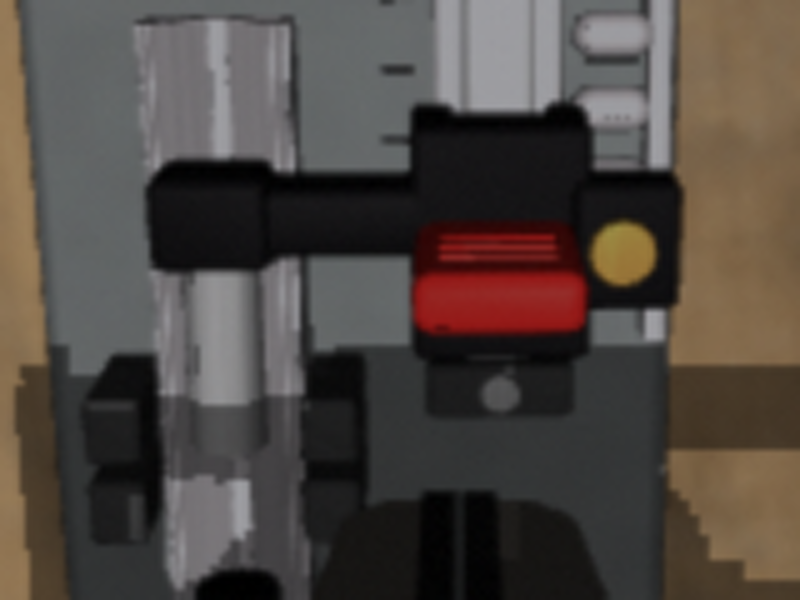

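Run:
```python
from h import *
k,C=cam("wrist",np.load("pics/T.npy"))
for n,(x,y),z in(("rail end L",(137,20),27),("rail end R",(292,20),27),("carriage +y top",(500,116),41),("lever top +y",(500,272),75),("lever top -y",(500,330),75),("lever L",(415,300),75),("lever R",(587,300),75),
 ("pin end",(228,452),30),("cheek L +y top",(115,400),41),("cheek L gap",(115,462),41),("cheek L -y",(115,543),41),("block +y top",(210,168),41)):
    print(n,onplane(k,C,[230+x/5,140+y/5],z).round(1))
print("corners",onplane(k,C,[[227,15],[367,15]],15).round(1))
print("tip of tube top ~",onplane(k,C,[[278,255]],38).round(1))
```

```text
rail end L [[505.9 329.1  27. ]]
rail end R [[531.6 329.1  27. ]]
carriage +y top [[566.  315.7  41. ]]
lever top +y [[565.3 299.4  75. ]]
lever top -y [[565.4 290.6  75. ]]
lever L [[553.1 295.1  75. ]]
lever R [[578.  295.2  75. ]]
pin end [[518.5 253.1  30. ]]
cheek L +y top [[501.3 267.   41. ]]
cheek L gap [[500.7 255.7  41. ]]
cheek L -y [[499.8 240.5  41. ]]
block +y top [[519.1 307.1  41. ]]
corners [[485.3 427.3  15. ]
 [594.4 427.6  15. ]]
tip of tube top ~ [[520.9 232.9  38. ]]
```

```bash
cat > push.py <<'E'
from h import *
O=ori(1)
env.move_l([565,262,160],O,vel=200); env.move_l([565,262,73],vel=150); env.pause(.2)
f0=np.array(env.get_ft_force()); print(env.get_t(),env.get_position(),f0)
env.move_l([565,274,73],vel=60)
y=274; log=[]; c=None
while y<290:
    y+=1; env.move_l([565,y,73],vel=15)
    p=env.get_position(); f=np.array(env.get_ft_force())-f0; log.append((y,round(p[1],2),*f.round(1)))
    if c is None and abs(f[1])>1.5: c=p[1]
    if c is not None and p[1]>c+7.5: break
    if np.abs(f).max()>15: print("stop force");break
print("contact",c,env.get_t()); print(*log,sep="\n")
E
python3 -W ignore push.py
```

```text
5.4417 [565.67382438 262.33375165  74.12750552] [ 0.53952685 -0.11402357 -0.39691701]
contact 279.42940629602975 9.0417
(275, np.float64(274.95), np.float64(-1.5), np.float64(-0.1), np.float64(0.5))
(276, np.float64(275.97), np.float64(0.4), np.float64(0.1), np.float64(-0.1))
(277, np.float64(277.04), np.float64(-1.2), np.float64(0.0), np.float64(1.0))
(278, np.float64(278.02), np.float64(-0.7), np.float64(-0.9), np.float64(0.4))
(279, np.float64(279.03), np.float64(-0.8), np.float64(-0.2), np.float64(-0.1))
(280, np.float64(279.43), np.float64(-0.9), np.float64(-5.1), np.float64(1.9))
(281, np.float64(280.64), np.float64(-0.4), np.float64(-4.4), np.float64(1.8))
(282, np.float64(282.19), np.float64(-0.8), np.float64(-1.3), np.float64(0.3))
(283, np.float64(283.44), np.float64(-1.6), np.float64(0.4), np.float64(0.6))
(284, np.float64(284.43), np.float64(-0.4), np.float64(0.3), np.float64(1.4))
(285, np.float64(285.2), np.float64(-0.6), np.float64(0.2), np.float64(-0.3))
(286, np.float64(286.09), np.float64(0.6), np.float64(-0.6), np.float64(0.3))
(287, np.float64(287.06), np.float64(-1.2), np.float64(-0.1), np.float64(0.9))
```

```bash
cat > push2.py <<'E'
from h import *
import sys
y,ymax=float(sys.argv[1]),float(sys.argv[2])
f0=np.array([.3,-.1,-.2]); log=[]; pk=0
while y<ymax:
    y+=.7; env.move_l([565,y,73],vel=15)
    p=env.get_position(); f=np.array(env.get_ft_force())-f0; log.append((round(y,1),round(p[1],2),*f.round(1)))
    pk=min(pk,f[1])
    if pk<-3 and f[1]>-1.2: break
    if np.abs(f).max()>15: print("stop force");break
print(env.get_t()); print(*log,sep="\n")
E
python3 -W ignore push2.py 287 298
```

```text
12.0417
(287.7, np.float64(287.74), np.float64(-0.7), np.float64(-0.4), np.float64(0.1))
(288.4, np.float64(288.44), np.float64(-0.2), np.float64(0.1), np.float64(-0.2))
(289.1, np.float64(289.13), np.float64(0.9), np.float64(-0.6), np.float64(0.3))
(289.8, np.float64(289.86), np.float64(-2.0), np.float64(0.1), np.float64(0.3))
(290.5, np.float64(290.53), np.float64(0.3), np.float64(-0.1), np.float64(0.3))
(291.2, np.float64(291.23), np.float64(-0.1), np.float64(0.7), np.float64(-0.4))
(291.9, np.float64(291.8), np.float64(-0.3), np.float64(-1.2), np.float64(0.8))
(292.6, np.float64(292.11), np.float64(-0.7), np.float64(-5.3), np.float64(0.6))
(293.3, np.float64(292.59), np.float64(-0.1), np.float64(-6.5), np.float64(1.5))
(294.0, np.float64(293.6), np.float64(-0.3), np.float64(-4.7), np.float64(1.8))
(294.7, np.float64(294.86), np.float64(0.2), np.float64(-2.4), np.float64(1.2))
(295.4, np.float64(295.77), np.float64(-1.0), np.float64(-0.3), np.float64(1.4))
```

```bash
python3 -W ignore - <<'E'
import sys,h
h.env.move_l([565,302,73],vel=30)
sys.argv=["",302,312]; exec(open("push2.py").read())
y=env.get_position()[1]
if y<312: env.move_l([565,311.5,73],vel=10); env.pause(.2); print(env.get_position(),env.get_ft_force())
E
```

```text
14.6583
(302.7, np.float64(302.76), np.float64(0.2), np.float64(0.5), np.float64(0.1))
(303.4, np.float64(303.39), np.float64(-0.5), np.float64(-0.3), np.float64(-0.5))
(304.1, np.float64(304.12), np.float64(-0.2), np.float64(0.3), np.float64(0.8))
(304.8, np.float64(304.56), np.float64(0.7), np.float64(-2.8), np.float64(0.8))
(305.5, np.float64(304.86), np.float64(0.9), np.float64(-4.9), np.float64(1.7))
(306.2, np.float64(305.34), np.float64(0.2), np.float64(-6.9), np.float64(2.2))
(306.9, np.float64(306.37), np.float64(0.5), np.float64(-4.1), np.float64(2.3))
(307.6, np.float64(307.69), np.float64(-0.8), np.float64(-3.2), np.float64(0.9))
(308.3, np.float64(308.72), np.float64(-1.6), np.float64(-0.8), np.float64(1.3))
[565.04269812 311.58826052  73.02050917] [-0.92231283 -0.12661851  0.41089753]
```

```bash
python3 -W ignore - <<'E'
from h import *
env.move_l([565,298,73],vel=100); env.move_l([560,281,160],vel=200); env.pause(.2)
T=pose(); p,d=env.capture("wrist"); k,C=cam("wrist",T); np.save("pics/T2.npy",T)
cv2.imwrite("pics/w2.png",cv2.resize(p[100:240,220:400,::-1],None,fx=4,fy=4,interpolation=2))
# over tail
env.reach([518,30,160],ori(1)); env.pause(.2); T=pose(); np.save("pics/T3.npy",T); p,d=env.capture("wrist")
r=env.trace("wrist","tube")[:1]; print([(x["score"],x["bbox"]) for x in r])
cv2.imwrite("pics/w3.png",p[:,:,::-1]); print(env.get_t(),T[:3,3],env.get_ft_force())
E
```

```text
[]
17.75 [518.44028827  31.07917456 159.94295478] [ 0.36687324 -0.66948257  0.08003315]
```

View pics/w2.png

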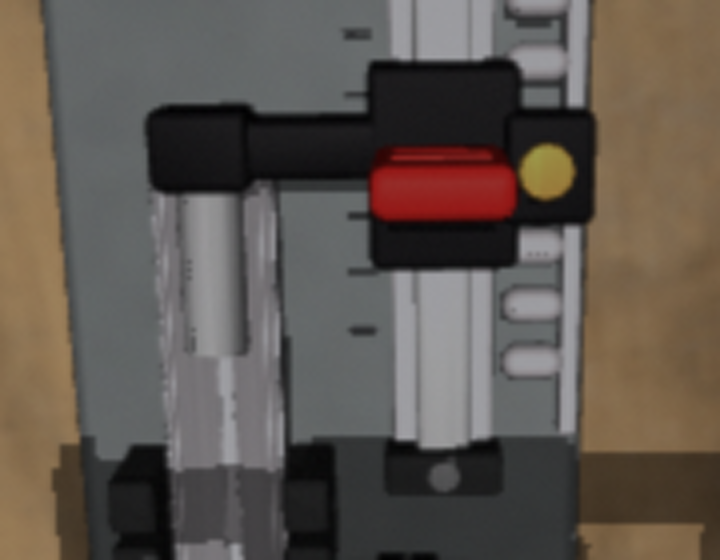

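View pics/w3.png

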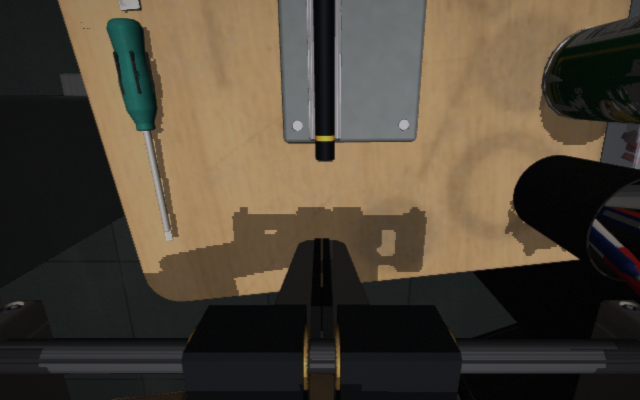

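```bash
python3 -W ignore - <<'E'
from h import *
k,C=cam("wrist",np.load("pics/T2.npy"))
for n,(x,y),z in(("carriage +y",(445,62),41),("lever +y top",(445,163),75),("lever -y top",(445,220),75),("pin end",(215,353),30)):
    print(n,onplane(k,C,[220+x/4,100+y/4],z).round(1))
k,C=cam("wrist",np.load("pics/T3.npy"))
print("tail",[onplane(k,C,[325,160],z).round(1) for z in(38,30)])
k,C=cam("scene"); p,d=env.capture("scene")
v,u=np.mgrid[:400,:640]; P=np.stack([(u-k["cx"])/k["fx"]*d,(v-k["cy"])/k["fy"]*d,d],-1)@C[:3,:3].T+C[:3,3]
k,C=cam("top"); p,d=env.capture("top")
Q=np.stack([(u-k["cx"])/k["fx"]*d,(v-k["cy"])/k["fy"]*d,d],-1)@C[:3,:3].T+C[:3,3]
for A in(P,Q):
    m=(A[...,2]>60)&(A[...,2]<300)&(A[...,0]>600)&(A[...,0]<850)&(abs(A[...,1]-80)<150)
    B=A[m]; print(len(B),B.min(0) if len(B) else'',np.percentile(B,[5,50,95],axis=0).round() if len(B) else '')
E
```

```text
carriage +y [[565.9 352.6  41. ]]
lever +y top [[565.2 337.6  75. ]]
lever -y top [[565.3 327.9  75. ]]
pin end [[517.9 292.1  30. ]]
tail [array([[520.8,  67.9,  38. ]]), array([[520.9,  66.5,  30. ]])]
1360 [600.03894194  -8.44377938  60.05820961] [[695.   3.  64.]
 [724.  70.  96.]
 [763. 169. 134.]]
1621 [600.08531678  -8.39569513  60.05278573] [[695.   2.  66.]
 [732.  99. 105.]
 [769. 163. 136.]]
```

```bash
python3 -W ignore - <<'E'
from h import *
env.move_l([519,40,160],ori(1),vel=150); env.move_l([519,40,55],vel=120); env.pause(.2)
f0=np.mean([env.get_ft_force() for _ in range(3)],axis=0); print(env.get_t(),env.get_position(),f0)
y=40; log=[]
while y<132 and env.get_t()<50:
    y+= 6 if y<108 else (1 if y<117 else .5)
    env.move_l([519,y,55],vel=40 if y<108 else 15)
    F=[env.get_ft_force() for _ in range(3)]; f=np.mean(F,axis=0)-f0
    log.append((y,round(env.get_position()[1],2),*f.round(1)))
    if f[1]<-3.3 or np.abs(f).max()>8: print("stop");break
print(env.get_t()); print(*[tuple(map(float,l)) for l in log],sep="\n")
E
```

```text
19.325 [519.47993734  40.04469881  55.67754377] [-0.45294309 -0.59275583 -0.8877927 ]
stop
27.675
(46.0, 46.33, 0.2, 1.1, 1.0)
(52.0, 52.28, 0.8, -0.2, 1.4)
(58.0, 58.22, 0.3, 0.1, 1.6)
(64.0, 64.25, 0.0, -0.4, 0.8)
(70.0, 70.29, 0.8, 0.4, 0.7)
(76.0, 76.3, -0.2, 0.3, 1.6)
(82.0, 82.28, -0.1, 0.3, 0.2)
(88.0, 88.27, 1.2, 0.6, 0.8)
(94.0, 94.28, 0.9, 0.8, 0.9)
(100.0, 100.29, 0.3, -0.1, 0.7)
(106.0, 106.26, -0.4, -0.2, 1.6)
(112.0, 112.11, 0.1, 0.2, 1.6)
(113.0, 113.04, -0.2, 1.1, 1.6)
(114.0, 114.04, 0.3, 0.2, 1.7)
(115.0, 115.05, 0.2, 1.0, 2.5)
(116.0, 116.07, -0.2, 0.8, 0.3)
(117.0, 117.07, 0.0, 1.0, 0.4)
(117.5, 117.53, 0.4, 0.3, 0.5)
(118.0, 117.99, 0.6, -0.6, 0.7)
(118.5, 118.55, -0.1, 0.1, 1.3)
(119.0, 119.04, 0.3, 0.9, 1.7)
(119.5, 119.53, 0.3, 0.0, 1.2)
(120.0, 120.03, 0.5, 0.0, 1.6)
(120.5, 120.54, 0.1, -0.5, 1.1)
(121.0, 121.02, 0.6, -0.1, 1.5)
(121.5, 121.55, -0.2, 0.3, 0.7)
(122.0, 122.04, 0.2, 0.1, 0.6)
(122.5, 122.53, 0.2, 0.3, 1.8)
(123.0, 122.82, 1.2, -1.6, 2.2)
(123.5, 123.05, 0.1, -5.9, 1.9)
```

```bash
python3 -W ignore - <<'E'
from h import *
env.move_l([519,95,55],vel=60); env.move_l([519,95,160],vel=150); env.reach([560,281,160],ori(1)); env.pause(.2)
T=pose(); np.save("pics/T4.npy",T); p,d=env.capture("wrist")
cv2.imwrite("pics/w4.png",cv2.resize(p[100:240,220:400,::-1],None,fx=4,fy=4,interpolation=2))
print(env.get_t(),T[:3,3])
E
```

```text
30.1833 [560.00027804 279.30822678 160.06290105]
```

View pics/w4.png

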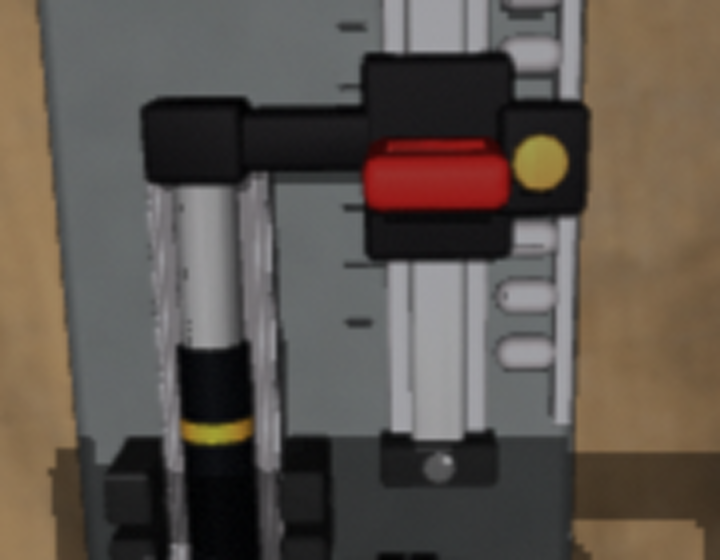

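```bash
python3 -c "
from h import *
print(env.get_ft_force(),env.get_t()); print(env.job_done())"
```

```text
[-0.81536279 -0.05333588  0.12054356] 30.1833
the job is handed in; nothing more can be done
None
```

The stop is in its third click and the tube rests against it. I handed the job in at 30.2 s with the arm clear and touching nothing.

- **Stop:** The pictures showed it starting at zero, within about 2 mm. I pushed the red lever through three clicks, feeling contact at TCP y of about 279.4, 291.8 and 304.6 mm, roughly 12.7 mm apart. Each click then let go after a 5–7 N peak. The picture afterwards showed the pin moved 39 mm, the lever 38 mm and the carriage 37 mm, against the 38.1 mm wanted.
- **Tube:** I pushed it about 65 mm from its free end until the force rose to 5.9 N. That is close to the 6–9 N it takes to move the stop out of a click, so I backed off and looked again.
- **Last check:** The final picture shows no visible gap between the tube end and the pin. The carriage, lever and ticks all sit about 8–9 pixels from where they were before. That fits the camera being 1.7 mm off its earlier position, so the stop stayed in the third click.
- **Disagreements:** Position estimates from the different cameras differed by 2–3 mm, and tube-sliding friction did not show above the force noise. I did not check the other things on the bench with a final picture, but the arm stayed clear of them on its planned moves.

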